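# Wind down a ring clamp's castle nut and lock it with its cross pin

### The arm

A 6-joint arm with a two-finger parallel gripper is mounted at the origin on a cart in front of the work surface, level with it; the furniture and walls round the work are solid. World frame = base frame: x ahead of the robot, y to its left, z up, the work surface at z = 0. Lengths are in mm, angles in rad, forces in N, time in s.
With the tool pointing down it reaches from about 350 to 925 mm from the base axis. Payload 6.4 kg.
Tool frame: the origin (TCP) lies at the very end of the fingers, on their centre line; the grasp point (between the pads) lies arm.grasp_offset behind it (arm.grasp_offset is the distance from the TCP to the grasp point, in mm); z points along the fingers, y is the line along which they close (so a half turn about z gives the same grasp; the last joint's range is limited). The gripper opens to 85 mm and grips with 20 to 120 N. Pads are 22 mm wide; open, the fingers measure 114 mm over their backs; the gripper's body (76 mm by 85 mm) begins 54 mm behind the grasp point. The pads swing forward as they close: fully open they stand 13 mm farther back than shut.
Start: joints at [1.093, 0.245, 1.558, -0, 1.339, -0.174], TCP at [194.444, 620.246, 231.29] pointing down, gripper open.
Joint ranges: [-3.13, 3.13], [-1.02, 2.26], [0.13, 2.54], [-0.95, 4.09], [0.21, 2.88], [-2.74, 2.74]. Speed limits (rad/s): [2.57, 2.57, 3.14, 3.14, 3.14, 3.14].

### API

Orientations are given as a unit quaternion [w, x, y, z].
In Python, from rig import sensors, snapshot, order, arm gives the robot as it stands. The module is installed in compiled form; this text tells all that it offers.
- The arm moves only by the shell command python3 -m crank 'ROWS'. ROWS is JSON, a list of rows, each an object with "travel": the shift along the tool's x, y, z as a fraction of full scale, a list of three; "rotation": the turn, a rotation vector about the tool's x, y, z as a fraction of full scale, a list of three; "grip": the gripper command: -1 is shut, 1 is fully open, values between are in proportion. In form: [{"travel": [dx, dy, dz], "rotation": [wx, wy, wz], "grip": grip}, ...]. A call has 1 to 5 rows; each row is the pose to reach, as a shift and turn from the pose commanded when the call began, along the tool's axes at that moment, turning the shorter way round; what a row does not reach only later rows make up. Full scale, the value 1, is 0.8 m for a shift and 180 degrees for a turn. A row lasts 1/10 s, in which the tool goes at most 50 mm and 8.59 degrees, less where a joint would pass 70% of its speed; a pose out of reach is approached as far as the arm can. A call with a number of a shift or a turn outside -1 to 1 is refused whole. A call with a gripper value outside its range is refused whole. The fingers move at their own pace and stop on an object; the grip force is fixed at half the most. Time passes only in rows, so rows that repeat a pose let the fingers close. It gives the time, the measured TCP pose, the force, the opening and the grip force at its end, in the units of the state.
- sensors.observe(): the state, without advancing time (a new reading comes with each control period).
- snapshot(name): name is "scene" or "top" or "wrist"; returns a dict with "img" (384x512x3 uint8, blue, green, red), "vertical_fov" (degrees; the focal length in pixels is half the picture's height over the tangent of half this angle, whatever the lens; pixels are square), "cx", "cy" (the principal point, pixels), "origin" and "orientation" of the camera in the world; the wrist camera has in their place "mount" (4x4, takes a point from camera to tool coordinates, whose origin is the TCP and whose axes are the flange's). Camera axes: x right, y down, z forward; pixel columns grow to the right and rows downward; lengths in mm; the calibration is good to about 2 mm. The wrist camera is an equidistant fisheye: a pixel r from the principal point sees the ray r / f radians off the axis. A picture is of the moment at which its call begins: read the wrist's pose just before it. There is no depth.
- order.finish_job(): hands the job in; it is judged then, once.
The state is a dict: "clock": time; "qpos": joint angles; "dq": joint speeds; "tau": joint torques, N m; "tcp_pos": TCP position; "tcp_rot": TCP orientation; "wrist_force": force on the tool from outside, world axes, zero at the start; "moment": the same for the moment, N m; "gripper_width": opening from 0.0 (shut) to 1.0 (fully open); "grip_force": force on a finger pad.
Only numpy, scipy, OpenCV 4.12 (cv2) and the standard library are available. Lean on these libraries where they do the work, as an engineer would, in place of code of your own. Each camera call takes 0.05 s, during which the arm holds its last target. There are 200 camera calls.

### The job

Wind the castle nut of the ring clamp down by its crank handle (clockwise seen from above) to the last position just above the steel ring where the slot across the nut lines up with the slot in the stud. Then take the cross pin that fits the slot, the thinner of the two, and lay it fully down through the nut and the stud so that it reaches through both sides. Leave the oil bottle, the deburring tool and the screwdriver where they are.

Things in the scene. Friction and masses are not known exactly. Their poses are not given: they have to be found in the camera images.
- fixture: ring clamp, fixed: square aluminium base 116x116x12 mm with a vertical threaded stud of 28 mm diameter in its middle and a steel ring (80 mm outside, 20 mm high) lying on the base round the stud. Origin: stud axis, underside of the base (on the work surface); z up. The stud's top end (46 to 64 mm above the origin) has a straight slot 13 mm wide along the fixture's y axis
- nut (a joint): turn of the castle nut on the stud, rad; + is counter-clockwise from above and raises it, 8 mm a turn. 0: the wanted last line-up of the slots, 0.6 mm above the ring; stops at -0.5, on the ring. Starts 4.5 to 9.5. The slots also line up each half turn higher (3.14, 6.28, 9.42): not wanted. Stays where left; turns against about 0.08 N m
- nut_slot (a point): on the nut's axis at the floor of its slot, moves with the nut; y along the slot, x to the crank handle. The nut: steel disc 92 mm wide, 9 mm thick, with a castellated crown 56 mm across, 24 mm high, and one slot 13 mm wide right across it. With the nut at 0 the slot's floor is 50 mm and the crown's top 66 mm above the work surface
- handle_mid (a point): on the axis of the crank handle, 17 mm below its top, 90 mm above the work surface with the nut at 0 (rises with the nut). Handle: black upright round grip, 15 mm diameter, 63 mm high, spins freely on its spindle 60 mm from the nut's axis, square to the slot; with the nut at 0 it stands in the fixture's +x direction from the stud
- seat (a point): point on the stud's axis, 50 mm above the work surface, where the origin of the laid pin belongs; axes as fixture (y along the stud's slot)
- pin_thin: the pin that fits: flat-sided steel bar along its x axis, 9 mm wide, 10 high, 78 long (x from -39 to +39), with an upright black plastic tab at one end to hold (x from +38 to +62 mm, 9 mm thick, up to 34 mm above the underside). Origin: centre of the 78 mm bar, at its underside. 60 g, balance point at x = +9. Starts lying flat. Laid in the slot it may point either way along the slot
- pin_thick: a pin of the same form and length but 16 mm thick, which does not fit the slot. Origin and axes as pin_thin. 100 g. The two pins' places may be swapped
- oil_bottle: bystander: small oil bottle standing, 35 mm diameter, 106 mm high; origin at the centre of its underside
- deburring_tool: bystander: black hand tool with yellow caps lying flat, 30x104x29 mm; origin at the centre of its underside
- screwdriver: bystander: screwdriver with red and black handle lying flat, 23x195x25 mm; origin at the centre of its underside

How it is judged (in metres and radians):
On the way:
1. the castle nut is wound down to its last line-up above the ring (within 0.25 rad) (value of joint nut between -0.25 and 0.25 rad), for 0.2 s.
At the end, for the whole second after the job is handed in: the nut is within 0.3 rad of the last line-up above the ring, and the thin pin lies at rest on the floor of the slot (within 4 mm in height, 0.1 rad of level, 0.2 rad of the stud's slot), the middle of its bar within 10 mm of the stud's axis so that it reaches through both sides (value of joint nut between -0.3 and 0.3 rad and horizontal distance between pin_thin and seat below 0.01 m and z of pin_thin in the frame of seat between -0.004 and 0.004 m and angle between the x axis of pin_thin and the y axis of seat, either way round below 0.2 rad and angle between pin_thin's own z axis and vertical below 0.1 rad and linear speed of pin_thin below 0.02 m/s); the robot touches nothing.
It fails at once if the oil bottle is moved more than 30 mm (distance of oil_bottle from where it was at the start of the episode above 0.03 m).
It fails at once if the deburring tool is moved more than 30 mm (distance of deburring_tool from where it was at the start of the episode above 0.03 m).
It fails at once if the screwdriver is moved more than 30 mm (distance of screwdriver from where it was at the start of the episode above 0.03 m).
It also fails if it takes over 64 s, if anything falls off the work surface, if the arm or the gripper's body presses on something with over 40 N, if the wrist force passes 120 N, or if a joint passes its speed limit or range.

## Working session

There is one attempt and no reset: what is moved stays moved. The work goes in short steps, Python scripts to look and compute and a shell command to move; the robot and the scene stay as the last step left them, time stands still between calls to the robot, and variables do not carry over. Pictures are saved under pics/ and viewed, at most 10 in all, crops included, and the job is handed in when it is done.

```bash
mkdir -p pics
cat > h.py <<'E'
import numpy as np, cv2, json
from rig import sensors, snapshot, order, arm
from scipy.spatial.transform import Rotation as R
def Q(q): return R.from_quat([q[1],q[2],q[3],q[0]])
def snap(name,fn=None):
    s=sensors.observe(); d=snapshot(name)
    d['f']=192/np.tan(np.radians(d['vertical_fov']/2))
    if name=='wrist':
        T=np.array(d['mount']); r=Q(s['tcp_rot'])
        d['o']=r.apply(T[:3,3])+np.array(s['tcp_pos']); d['R']=r.as_matrix()@T[:3,:3]
    else:
        d['o']=np.array(d['origin']); o=np.array(d['orientation']); d['R']=Q(o).as_matrix() if o.size==4 else o
    d['fish']=name=='wrist'
    if fn: cv2.imwrite('pics/'+fn,d['img'])
    return d
def ray(d,u,v):
    a=np.array([u-d['cx'],v-d['cy']]);r=np.hypot(*a)
    if d['fish']:
        t=r/d['f']; c=np.r_[a/max(r,1e-9)*np.sin(t),np.cos(t)]
    else: c=np.r_[a/d['f'],1]
    c=d['R']@c; return c/np.linalg.norm(c)
def plane(d,u,v,z):
    w=ray(d,u,v); return d['o']+w*(z-d['o'][2])/w[2]
def proj(d,p):
    c=d['R'].T@(np.asarray(p,float)-d['o'])
    if d['fish']:
        r=np.hypot(c[0],c[1]);t=np.arctan2(r,c[2]);a=c[:2]/max(r,1e-9)*t*d['f']
    else: a=c[:2]/c[2]*d['f']
    return a+[d['cx'],d['cy']]
def tri(d1,p1,d2,p2):
    a,b=ray(d1,*p1),ray(d2,*p2); M=np.c_[a,-b]
    s,t=np.linalg.lstsq(M,d2['o']-d1['o'],rcond=None)[0]
    x,y=d1['o']+s*a,d2['o']+t*b; return (x+y)/2,np.linalg.norm(x-y)
def move(p,yaw=None):
    """fractions for a move to TCP p (world), tool down, tool y at angle yaw"""
    s=sensors.observe(); r=Q(s['tcp_rot'])
    t=r.inv().apply(np.array(p)-np.array(s['tcp_pos']))/800
    return t
E
python3 - <<'E'
from h import *
s=sensors.observe(); print(s, arm.grasp_offset)
for n in('scene','top','wrist'):
    d=snap(n,n+'0.png'); print(n,d['f'],d['cx'],d['cy'],d['o'].round(1),d['R'].round(3).tolist(), d.get('mount'))
a=[cv2.imread(f'pics/{n}0.png') for n in('scene','top')]
E
```

```text
{'clock': 0.0, 'qpos': array([ 1.09293991e+00,  2.45829241e-01,  1.55902464e+00, -7.91423428e-06,
        1.33871961e+00, -1.74101638e-01]), 'dq': array([ 1.18279124e-03,  8.70987331e-04, -8.14991166e-05,  6.72984894e-04,
        7.62942606e-05,  1.73283903e-03]), 'tau': array([ 1.22134414e-03, -4.29502201e+01, -3.26126933e+01, -6.93421453e-05,
        5.15866283e-03, -1.25421785e-06]), 'tcp_pos': array([194.15045488, 619.73188827, 230.16492197]), 'tcp_rot': array([-3.13520884e-04,  1.51293197e-01,  9.88488436e-01, -9.39494264e-04]), 'wrist_force': array([ 0.10782843, -0.41499223,  0.39002854]), 'moment': array([ 0.02156316, -0.00090751, -0.01359325]), 'grip_force': 0.0, 'gripper_width': 1.0025383634837746} 18.700000000000003
scene 382.5132245714962 252.1855424208087 186.99827999007596 [  67.5 -758.   879.1] [[0.758, -0.483, 0.438], [-0.652, -0.554, 0.518], [-0.007, -0.678, -0.735]] None
top 368.01696569995175 260.8091865038247 190.72645717244922 [ 361.9 -191.3 1329.8] [[0.018, -0.99, 0.141], [-1.0, -0.018, 0.001], [0.002, -0.141, -0.99]] None
wrist 297.3186396354542 248.19734430140048 187.94346675382954 [127.6 640.3 374.9] [[0.298, 0.918, 0.263], [0.954, -0.287, -0.083], [-0.001, 0.276, -0.961]] [[ 8.00225301e-04 -9.61117255e-01 -2.76139426e-01  6.97264358e+01]
 [ 9.99999537e-01  6.21592869e-04  7.34416314e-04 -5.88734910e-01]
 [-5.34213894e-04 -2.76139885e-01  9.61117307e-01 -1.44597692e+02]
 [ 0.00000000e+00  0.00000000e+00  0.00000000e+00  1.00000000e+00]]
```

View pics/top0.png

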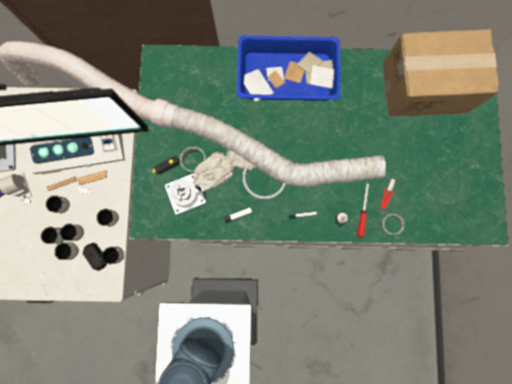

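View pics/scene0.png

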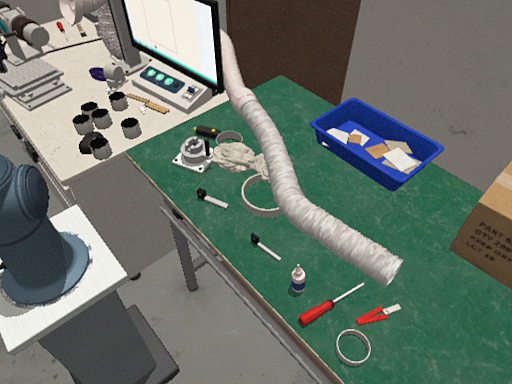

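Top view: ring clamp near (185,192), pins near (238,214) and (302,215) (thin one apparently the latter), oil bottle (342,217), screwdriver (363,212), a thick hose behind. In the scene view the clamp is at (193,152), pins at (212,198) and (265,247).

Run:
```python
from h import *
t=snap('top');s=snap('scene')
for n,u,v,z in(('fix',185,192,40),('pinA',238,214,10),('pinA tab',228,218,30),('pinB',305,214,10),('Btab',293,216,30),('bottle',342,217,100),('hose',170,115,60)): print(n,plane(t,u,v,z).round(0))
for n,a,b in(('fix',(185,192),(193,152)),('pinA',(238,214),(212,198)),('pinB',(305,214),(268,248)),('hose end',(378,166),(392,268)),('hose lefttop',(160,108),(235,75))): print(n,tri(t,a,s,b))
S=cv2.resize(s['img'][110:270,160:320],(640,640),interpolation=cv2.INTER_CUBIC)[:600]
cv2.imwrite('pics/c1.png',S)
```

```text
fix [536.  78.  40.]
pinA [ 464. -110.   10.]
pinA tab [448. -76.  30.]
pinB [ 469. -351.   10.]
Btab [ 459. -306.   30.]
bottle [ 454. -463.  100.]
hose [812. 140.  60.]
fix (array([532.14443685,  81.45894148,  33.76027602]), np.float64(11.536981787077496))
pinA (array([ 461.6775968 , -109.83453763,   21.02440614]), np.float64(3.941449581207889))
pinB (array([ 467.29174336, -349.01698352,   21.00263149]), np.float64(0.9819396156920576))
hose end (array([ 641.31589032, -605.22925263,   52.09988126]), np.float64(3.156380568994943))
hose lefttop (array([776.31422526, 144.18472116, 194.21497514]), np.float64(23.491904315322948))
```

View pics/c1.png

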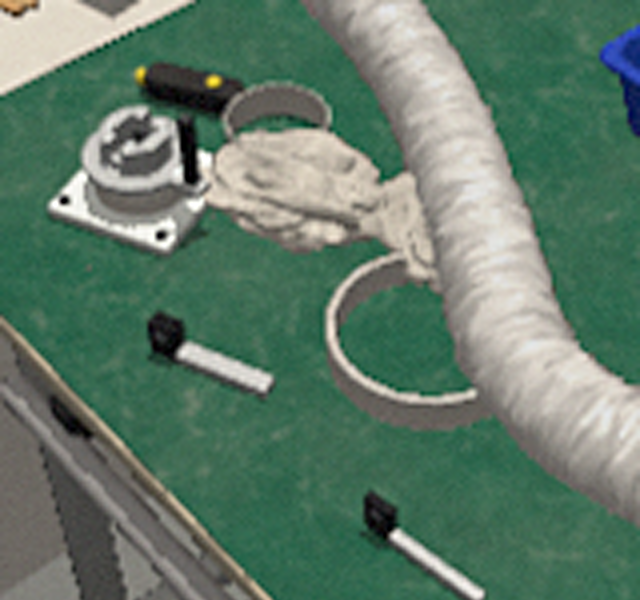

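Thin pin is the one on the right (in the crop bar 390–480,540–595, tab at (380,515)); the clamp's black handle stands at (188,150) of the crop. I move above the clamp.

```bash
cat >> h.py <<'E'
def go(p,yaw):
    """print fractions to TCP p, tool straight down, tool y axis at world angle yaw (deg; mod 180)"""
    s=sensors.observe(); r=Q(s['tcp_rot']); y=np.radians(yaw)
    t=r.inv().apply(np.array(p)-np.array(s['tcp_pos']))/800
    yv=np.array([np.cos(y),np.sin(y),0]); z=np.array([0,0,-1.])
    if yv@r.as_matrix()[:,1]<0: yv=-yv
    M=np.c_[np.cross(yv,z),yv,z]; w=(r.inv()*R.from_matrix(M)).as_rotvec()/np.pi
    print('tcp',s['tcp_pos'].round(1),'t',s['clock'],'j6',s['qpos'][5].round(2),'travel',t.round(4).tolist(),'rot',w.round(4).tolist(),'dist',np.linalg.norm(t)*800)
E
python3 -m crank '[{"travel":[0,0,-0.08],"rotation":[0,0,-0.03],"grip":1},{"travel":[-0.12,-0.11,-0.08],"rotation":[0,0,-0.0966],"grip":1},{"travel":[-0.579,-0.526,-0.08],"rotation":[0,0,-0.0966],"grip":1},{"travel":[-0.579,-0.526,-0.08],"rotation":[0,0,-0.0966],"grip":1},{"travel":[-0.579,-0.526,-0.08],"rotation":[0,0,-0.0966],"grip":1}]'
python3 -c "
from h import *
go([510,80,250],90)"
```

```text
clock: 0.75
tcp_pos: [295.6, 446.1, 289.0]
tcp_rot: [0.0, -0.0, 1.0, 0.0]
wrist_force: [0.6, 0.1, 0.1]
gripper_width: 1.003
grip_force: 0.0
tcp [295.6 446.1 289. ] t 0.75 j6 -0.8 travel [-0.2677, -0.4578, 0.0487] rot [0.0, 0.0001, 0.0002] dist 426.06891555750036
```

```bash
python3 -m crank '[{"travel":[-0.268,-0.458,0.049],"rotation":[0,0,0],"grip":1},{"travel":[-0.268,-0.458,0.049],"rotation":[0,0,0],"grip":1},{"travel":[-0.268,-0.458,0.049],"rotation":[0,0,0],"grip":1},{"travel":[-0.268,-0.458,0.049],"rotation":[0,0,0],"grip":1},{"travel":[-0.268,-0.458,0.049],"rotation":[0,0,0],"grip":1}]'
python3 -c "
from h import *
go([510,80,250],90)"
```

```text
clock: 1.25
tcp_pos: [421.4, 231.1, 265.9]
tcp_rot: [0.0, 0.0, 1.0, 0.0]
wrist_force: [1.4, 0.4, -0.3]
gripper_width: 0.998
grip_force: 0.0
tcp [421.4 231.1 265.9] t 1.25 j6 -1.31 travel [-0.1108, -0.1888, 0.0199] rot [0.0001, 0.0002, -0.0001] dist 175.85940783635863
```

```bash
python3 -m crank '[{"travel":[-0.111,-0.189,0.02],"rotation":[0,0,0],"grip":1},{"travel":[-0.111,-0.189,0.02],"rotation":[0,0,0],"grip":1},{"travel":[-0.111,-0.189,0.02],"rotation":[0,0,0],"grip":1},{"travel":[-0.111,-0.189,0.02],"rotation":[0,0,0],"grip":1},{"travel":[-0.111,-0.189,0.02],"rotation":[0,0,0],"grip":1}]'
python3 -c "
from h import *
go([510,80,250],90)
d=snap('wrist','w1.png'); import pickle; pickle.dump(d,open('w1.pkl','wb'))"
```

```text
clock: 1.75
tcp_pos: [510.5, 78.9, 249.4]
tcp_rot: [-0.0, 0.003, 1.0, -0.0]
wrist_force: [-0.8, -0.1, -1.0]
gripper_width: 1.001
grip_force: 0.0
tcp [510.5  78.9 249.4] t 1.75 j6 -1.63 travel [0.0007, 0.0014, -0.0008] rot [-0.0001, -0.0003, -0.0016] dist 1.3803128381024174
```

View pics/w1.png

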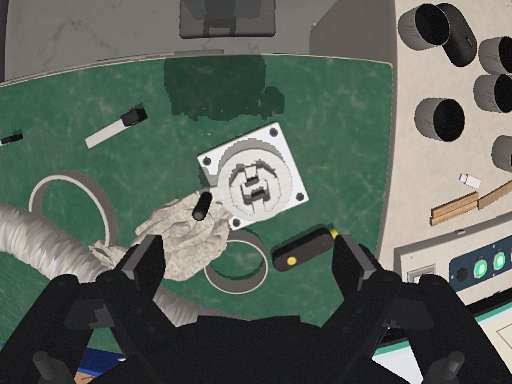

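Clamp seen with base holes at (207,160), (273,131), (302,198), (236,223), nut crown about (255,185), handle leaning from (207,198) to its top (198,214). Zoom in.

Run:
```python
from h import *; import pickle
d=pickle.load(open('w1.pkl','rb'))
c=d['img'][115:245,180:320]; cv2.imwrite('pics/c2.png',cv2.resize(c,None,fx=4.5,fy=4.5,interpolation=cv2.INTER_CUBIC))
H=[plane(d,*p,12)[:2] for p in((207,160),(273,131),(302,198),(236,223))]
print(np.mean(H,0),[np.degrees(np.arctan2(*(H[(i+1)%4]-H[i])[::-1])).round(1) for i in range(4)],[np.linalg.norm(H[(i+1)%4]-H[i]).round(1) for i in range(4)])
print(plane(d,198,214,115),plane(d,207,198,52))
```

```text
[537.94091865  86.86396228] [np.float64(113.6), np.float64(24.5), np.float64(-68.3), np.float64(-157.6)] [np.float64(94.0), np.float64(99.5), np.float64(97.5), np.float64(96.4)]
[547.96496573  27.3315852  115.        ] [551.27129097  28.10856152  52.        ]
```

View pics/c2.png

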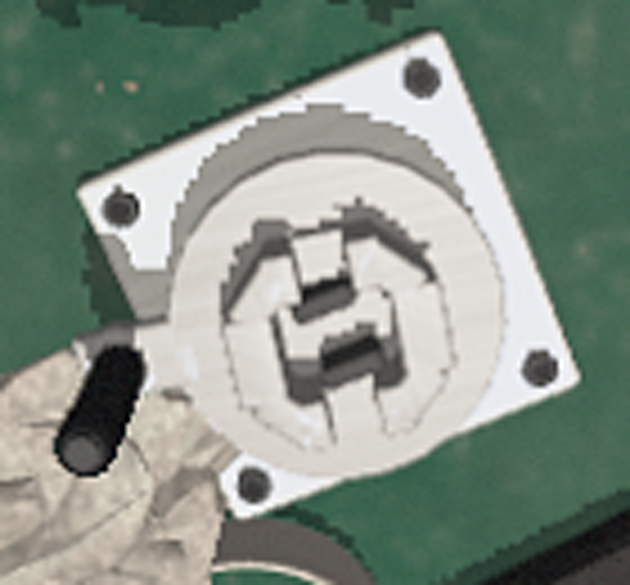

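```bash
python3 -m crank '[{"travel":[-0.122,0.01,0.06],"rotation":[0,0,0],"grip":1},{"travel":[-0.122,0.01,0.06],"rotation":[0,0,0],"grip":1},{"travel":[-0.122,0.01,0.06],"rotation":[0,0,0],"grip":1},{"travel":[-0.122,0.01,0.06],"rotation":[0,0,0],"grip":1}]'
python3 -c "
from h import *
go([510,80,250],90)
d=snap('wrist'); import pickle; pickle.dump(d,open('w2.pkl','wb'))
u,v=proj(d,[538,87,70]).astype(int);print(u,v,proj(d,[538,87,12]))
u0,v0=max(u-75,0),max(v-70,0);print(u0,v0)
cv2.imwrite('pics/c3.png',cv2.resize(d['img'][v0:v0+140,u0:u0+160],None,fx=4.2,fy=4.2,interpolation=cv2.INTER_CUBIC))"
```

```text
clock: 2.2
tcp_pos: [606.6, 91.0, 200.2]
tcp_rot: [-0.002, -0.001, 1.0, 0.0]
wrist_force: [0.4, 0.4, 0.6]
gripper_width: 1.001
grip_force: 0.0
tcp [606.6  91.  200.2] t 2.2 j6 -1.61 travel [0.121, -0.0135, -0.0618] rot [0.0001, -0.0011, 0.0004] dist 109.24198615889536
244 106 [245.06793047 106.46430154]
169 36
```

View pics/c3.png

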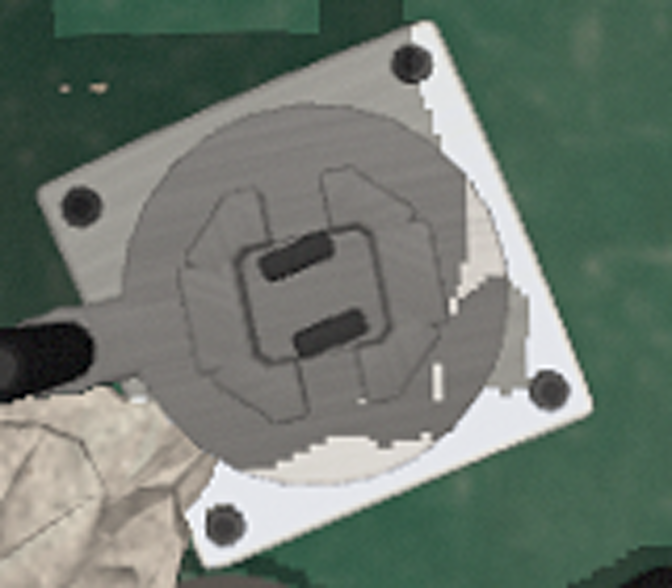

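Nadir view: stud prongs (dark) at crop (297,255) and (332,332), so the stud slot runs along ~113°; nut slot runs from (292,185) to (330,410); handle leaves to the left (0–90,360). Now heights.

Run:
```python
from h import *; import pickle
a=pickle.load(open('w1.pkl','rb'));b=pickle.load(open('w2.pkl','rb'))
A=lambda x,y:(x/4.5+180,y/4.5+115)
B=lambda x,y:(x/4.2+169,y/4.2+36)
for n,p,q in(('UL',(290,238),(262,190)),('UR',(345,222),(322,172)),('LL',(333,440),(300,418)),('LR',(384,432),(360,402)),('hole1',(121,208),(81,206)),('hole2',(421,77),(412,63)),('hole3',(540,368),(550,390)),('hole4',(254,485),(224,524)),('stud','',''),):
    if p: x,e=tri(a,A(*p),b,B(*q)); print(n,x.round(1),e.round(1))
H=[plane(b,*B(*q),12)[:2] for q in((81,206),(412,63),(550,390),(224,524))]
print(np.mean(H,0),[np.degrees(np.arctan2(*(H[(i+1)%4]-H[i])[::-1])).round(1) for i in range(4)])
# handle: dark mask in both
for n,d,c in(('a',a,(203,207)),('b',b,(175,122))):
    m=(d['img'].max(2)<70).astype(np.uint8); k,l,st,ce=cv2.connectedComponentsWithStats(m)
    i=l[c[1],c[0]]; print(n,i,st[i],ce[i])
    ys,xs=np.where(l==i); P=np.c_[xs,ys]-proj(d,[538,87,12]); nad=proj(d,[d['o'][0]+.01,d['o'][1],0])
    v=np.c_[xs,ys]-nad; r=np.hypot(*v.T); print('far',xs[r.argmax()],ys[r.argmax()],r.max(),r.min())
cv2.imwrite('pics/c4.png',cv2.resize(np.hstack([a['img'][185:230,185:245],b['img'][95:140,145:205]]),None,fx=6,fy=6,interpolation=cv2.INTER_CUBIC))
```

```text
UL [513.3  74.2  56.3] 0.3
UR [509.1  88.1  56.4] 0.3
LL [565.   84.1  67.1] 1.8
LR [561.   97.2  71.9] 1.6
hole1 [512.8  24.5  15.6] 0.3
hole2 [475.4 110.9  14.8] 0.0
hole3 [562.1 148.3  14.9] 0.1
hole4 [598.6  61.7  16.8] 0.4
[537.32924672  86.17419097] [np.float64(113.3), np.float64(23.3), np.float64(-67.0), np.float64(-156.7)]
a 110 [192 192  20  29 313] [202.54952077 204.96166134]
far 197 220 125.88431271469192 95.8388632911059
b 2 [ 156    0  111  132 5383] [196.95467212  51.9777076 ]
far 164 0 134.98337745591726 53.218317867096914
```

View pics/c4.png

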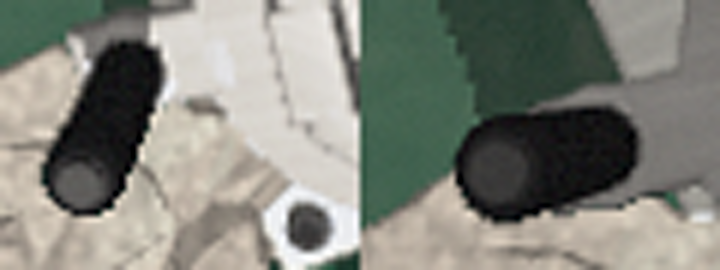

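Run:
```python
from h import *; import pickle
a=pickle.load(open('w1.pkl','rb'));b=pickle.load(open('w2.pkl','rb'))
x,e=tri(a,(198.2,215),b,(168,123.7)); print(x,e)
for d,p in((a,(198.2,215)),(b,(168,123.7))):
  for z in(113,117): q=plane(d,*p,z)[:2]; v=q-[537.5,86.5]; print(z,q,np.hypot(*v),np.degrees(np.arctan2(v[1],v[0])))
```

```text
[550.0722724   26.80322581 112.58605978] 0.46328345092137335
113 [549.82910369  27.10585152] 60.660297319792605 -78.2730232832647
117 [548.27617937  27.8387983 ] 59.642791910485286 -79.59070802108569
113 [550.11103571  26.68399279] 61.13094912274616 -78.09465693506428
117 [549.88837722  27.77729006] 60.015236005871266 -78.08733143972272
```

```bash
python3 -m crank '[{"travel":[0.071,-0.08,0.07],"rotation":[0,0,0],"grip":0},{"travel":[0.071,-0.08,0.07],"rotation":[0,0,0],"grip":0},{"travel":[0.071,-0.08,0.07],"rotation":[0,0,0],"grip":0},{"travel":[0.071,-0.08,0.07],"rotation":[0,0,0],"grip":0},{"travel":[0.071,-0.08,0.07],"rotation":[0,0,0],"grip":0}]'
python3 -c "
from h import *
go([549.9,27.4,79.5],90)
d=snap('wrist')
print(proj(d,[549.9,27.4,114]), proj(d,[549.9,27.4,75]))
cv2.imwrite('pics/w3.png',d['img'])"
```

```text
clock: 2.75
tcp_pos: [551.7, 26.1, 148.7]
tcp_rot: [0.003, -0.0, 1.0, -0.0]
wrist_force: [0.6, -0.1, 0.2]
gripper_width: 0.505
grip_force: 0.0
tcp [551.7  26.1 148.7] t 2.75 j6 -1.73 travel [0.0027, 0.0017, 0.0865] rot [-0.0002, 0.0016, 0.0001] dist 69.27518459311935
[251.08634061 212.3623805 ] [250.61144309 194.14095418]
```

```bash
python3 -m crank '[{"travel":[0.0025,0.0015,0.04],"rotation":[0,0,0],"grip":0},{"travel":[0.0025,0.0015,0.086],"rotation":[0,0,0],"grip":0},{"travel":[0.0025,0.0015,0.086],"rotation":[0,0,0],"grip":0}]'
python3 -m crank '[{"travel":[0,0,0],"rotation":[0,0,0],"grip":-1},{"travel":[0,0,0],"rotation":[0,0,0],"grip":-1},{"travel":[0,0,0],"rotation":[0,0,0],"grip":-1},{"travel":[0,0,0],"rotation":[0,0,0],"grip":-1},{"travel":[0,0,0],"rotation":[0,0,0],"grip":-1}]'
python3 -c "
from h import *
d=snap('wrist')
cv2.imwrite('pics/w4.png',d['img'][60:360,60:440])"
```

```text
clock: 3.1
tcp_pos: [545.8, 28.0, 73.8]
tcp_rot: [-0.004, -0.0, 1.0, 0.001]
wrist_force: [-0.7, -1.0, -0.9]
gripper_width: 0.497
grip_force: 0.0
clock: 3.6
tcp_pos: [550.2, 26.6, 79.2]
tcp_rot: [0.002, 0.0, 1.0, -0.0]
wrist_force: [0.1, -0.6, 6.2]
gripper_width: 0.157
grip_force: 59.1
```

View pics/w4.png

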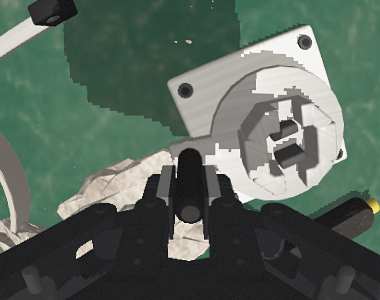

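```bash
cat >> h.py <<'E'
def circ(phi0,dphi,n,r=60.5,c=None):
    """rows (travel) turning clockwise dphi rad per row from handle angle phi0 (rad)"""
    for i in range(1,n+1):
        p=phi0-i*dphi; X=r*(np.cos(p)-np.cos(phi0));Y=r*(np.sin(p)-np.sin(phi0));Z=-i*dphi*8/2/np.pi
        print([round(-X/800,4),round(Y/800,4),round(-Z/800,4)])
    print('phi',p,'deg',np.degrees(p))
E
python3 -c "
from h import *
circ(np.radians(-78.1),.25,5)
circ(np.radians(-78.1)-1.25,.35,5)
"
```

```text
[np.float64(0.0188), np.float64(-0.0016), 0.0004]
[np.float64(0.0374), np.float64(0.0016), 0.0008]
[np.float64(0.0546), np.float64(0.0092), 0.0012]
[np.float64(0.0694), np.float64(0.0209), 0.0016]
[np.float64(0.0809), np.float64(0.0359), 0.002]
phi -2.6131021458075714 deg -149.7197243913529
[np.float64(0.0091), np.float64(0.0247), 0.0006]
[np.float64(0.0092), np.float64(0.051), 0.0011]
[np.float64(0.0003), np.float64(0.0758), 0.0017]
[np.float64(-0.0166), np.float64(0.096), 0.0022]
[np.float64(-0.0394), np.float64(0.1092), 0.0028]
phi -4.363102145807572 deg -249.987338539247
```

```bash
python3 -m crank '[{"travel":[0.0188,-0.0016,0.0004],"rotation":[0,0,0],"grip":-1},{"travel":[0.0374,0.0016,0.0008],"rotation":[0,0,0],"grip":-1},{"travel":[0.0546,0.0092,0.0012],"rotation":[0,0,0],"grip":-1},{"travel":[0.0694,0.0209,0.0016],"rotation":[0,0,0],"grip":-1},{"travel":[0.0809,0.0359,0.002],"rotation":[0,0,0],"grip":-1}]'
sleep 0; python3 -c "
from h import *
d=snap('wrist'); s=sensors.observe(); print(s['tcp_pos'],s['wrist_force'],s['tcp_pos'][:2]-[537.5,86.5])"
```

```text
clock: 4.15
tcp_pos: [485.3, 55.2, 77.5]
tcp_rot: [0.003, 0.001, 1.0, -0.001]
wrist_force: [3.3, 0.1, 4.4]
gripper_width: 0.149
grip_force: 58.8
[484.11388986  56.94677197  77.04316895] [2.71216712 1.89123866 6.43166877] [-53.38611014 -29.55322803]
```

```bash
python3 -m crank '[{"travel":[0.0091,0.0247,0.0006],"rotation":[0,0,0],"grip":-1},{"travel":[0.0092,0.051,0.0011],"rotation":[0,0,0],"grip":-1},{"travel":[0.0003,0.0758,0.0017],"rotation":[0,0,0],"grip":-1},{"travel":[-0.0166,0.096,0.0022],"rotation":[0,0,0],"grip":-1},{"travel":[-0.0394,0.1092,0.0028],"rotation":[0,0,0],"grip":-1}]'
python3 -c "
from h import *
d=snap('wrist'); s=sensors.observe(); v=s['tcp_pos'][:2]-[537.5,86.5]; print(s['tcp_pos'],s['wrist_force'],v,np.hypot(*v),np.degrees(np.arctan2(v[1],v[0])))
circ(-4.3631,(-4.3631+2*np.pi-np.radians(23.3))/5,5)"
```

```text
clock: 4.7
tcp_pos: [516.7, 143.4, 75.2]
tcp_rot: [0.002, -0.001, 1.0, -0.001]
wrist_force: [0.4, -3.9, 6.6]
gripper_width: 0.155
grip_force: 59.2
[519.69559986 143.73800321  75.65923086] [-0.68395811 -1.50095933  4.92126923] [-17.80440014  57.23800321] 59.94318706565544 107.27877981894001
[np.float64(-0.0224), np.float64(0.0045), np.float64(0.0005)]
[np.float64(-0.045), np.float64(0.0021), np.float64(0.001)]
[np.float64(-0.066), np.float64(-0.0069), np.float64(0.0014)]
[np.float64(-0.0833), np.float64(-0.0218), np.float64(0.0019)]
[np.float64(-0.0953), np.float64(-0.0411), np.float64(0.0024)]
phi -5.876523591464908 deg -336.70000000000005
```

```bash
python3 -m crank '[{"travel":[-0.0224,0.0045,0.0005],"rotation":[0,0,0],"grip":-1},{"travel":[-0.045,0.0021,0.001],"rotation":[0,0,0],"grip":-1},{"travel":[-0.066,-0.0069,0.0014],"rotation":[0,0,0],"grip":-1},{"travel":[-0.0833,-0.0218,0.0019],"rotation":[0,0,0],"grip":-1},{"travel":[-0.0953,-0.0411,0.0024],"rotation":[0,0,0],"grip":-1}]'
python3 -m crank '[{"travel":[0,0,0],"rotation":[0,0,0],"grip":-1},{"travel":[0,0,0],"rotation":[0,0,0],"grip":-1}]'
python3 -c "
from h import *
s=sensors.observe(); v=s['tcp_pos'][:2]-[537.5,86.5]; print(s['tcp_pos'],s['wrist_force'],s['moment'],v,np.hypot(*v),np.degrees(np.arctan2(v[1],v[0])))
d=snap('wrist');u,v=proj(d,[538,87,70]).astype(int);print(u,v)
u0,v0=max(u-70,0),max(v-70,0)
cv2.imwrite('pics/c5.png',cv2.resize(d['img'][v0:v0+140,u0:u0+160],None,fx=4,fy=4,interpolation=cv2.INTER_CUBIC))
circ(np.radians(23.3),.15,5)"
```

```text
clock: 5.25
tcp_pos: [593.8, 110.2, 73.6]
tcp_rot: [0.002, -0.0, 1.0, 0.0]
wrist_force: [-0.3, 1.7, 6.4]
gripper_width: 0.156
grip_force: 59.2
clock: 5.45
tcp_pos: [593.9, 109.0, 73.7]
tcp_rot: [0.003, 0.001, 1.0, -0.0]
wrist_force: [3.2, -0.4, 6.2]
gripper_width: 0.159
grip_force: 59.3
[593.92827121 108.98908375  73.68156797] [ 3.17196735 -0.37831423  6.21869441] [-0.23965614 -0.39544264  0.05638124] [56.42827121 22.48908375] 60.744618528603574 21.72940021327002
205 133
[np.float64(-0.0037), np.float64(-0.0107), 0.0002]
[np.float64(-0.0057), np.float64(-0.0219), 0.0005]
[np.float64(-0.0061), np.float64(-0.0332), 0.0007]
[np.float64(-0.0048), np.float64(-0.0444), 0.001]
[np.float64(-0.0018), np.float64(-0.0554), 0.0012]
phi -0.3433382842853212 deg -19.67183463481174
```

View pics/c5.png

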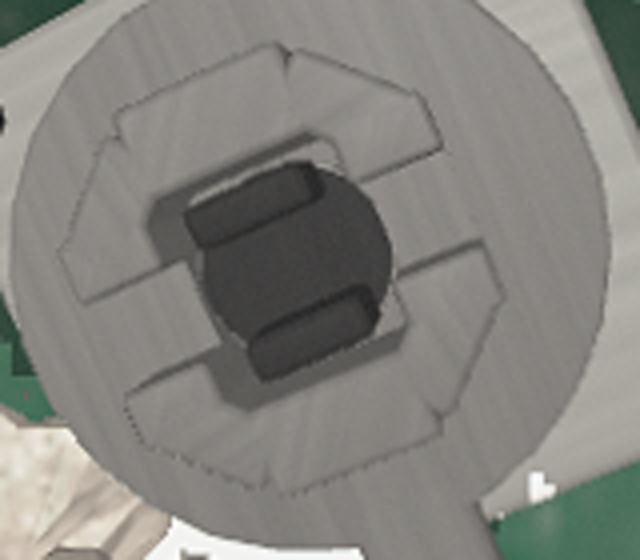

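Crown slot and stud slot now line up (both about slope −0.37 in the crop). To decide whether this is the last line-up, I probe for the stop 0.5 rad further.

```bash
python3 -m crank '[{"travel":[-0.0037,-0.0107,0.0002],"rotation":[0,0,0],"grip":-1},{"travel":[-0.0057,-0.0219,0.0005],"rotation":[0,0,0],"grip":-1},{"travel":[-0.0061,-0.0332,0.0007],"rotation":[0,0,0],"grip":-1},{"travel":[-0.0061,-0.0332,0.0007],"rotation":[0,0,0],"grip":-1},{"travel":[-0.0061,-0.0332,0.0007],"rotation":[0,0,0],"grip":-1}]'
python3 -m crank '[{"travel":[0.0013,-0.0058,0.0001],"rotation":[0,0,0],"grip":-1},{"travel":[0.0013,-0.0058,0.0001],"rotation":[0,0,0],"grip":-1},{"travel":[0.0013,-0.0058,0.0001],"rotation":[0,0,0],"grip":-1}]'
```

```text
clock: 6.0
tcp_pos: [598.4, 82.4, 73.1]
tcp_rot: [0.003, 0.0, 1.0, -0.001]
wrist_force: [1.9, -1.1, 5.9]
gripper_width: 0.164
grip_force: 59.2
clock: 6.3
tcp_pos: [597.8, 79.1, 73.3]
tcp_rot: [0.003, 0.001, 1.0, 0.001]
wrist_force: [3.7, 2.6, 6.2]
gripper_width: 0.158
grip_force: 59.3
```

```bash
python3 -m crank '[{"travel":[0.0013,-0.0058,0.0001],"rotation":[0,0,0],"grip":-1},{"travel":[0.0013,-0.0058,0.0001],"rotation":[0,0,0],"grip":-1},{"travel":[0.0013,-0.0058,0.0001],"rotation":[0,0,0],"grip":-1}]'
python3 -m crank '[{"travel":[0.0016,-0.0057,0.0001],"rotation":[0,0,0],"grip":-1},{"travel":[0.0016,-0.0057,0.0001],"rotation":[0,0,0],"grip":-1},{"travel":[0.0016,-0.0057,0.0001],"rotation":[0,0,0],"grip":-1}]'
```

```text
clock: 6.6
tcp_pos: [597.2, 76.6, 73.4]
tcp_rot: [0.004, 0.001, 1.0, 0.003]
wrist_force: [6.3, 10.6, 4.6]
gripper_width: 0.157
grip_force: 59.8
clock: 6.9
tcp_pos: [596.5, 74.1, 73.6]
tcp_rot: [0.005, 0.001, 1.0, 0.005]
wrist_force: [7.3, 19.0, 5.5]
gripper_width: 0.158
grip_force: 61.0
```

The force rises (2.6 → 10.6 → 19 N): the stop, so the earlier line-up was the wanted one. Back to it.

```bash
python3 -m crank '[{"travel":[-0.0035,0.0140,-0.0003],"rotation":[0,0,0],"grip":-1},{"travel":[-0.0035,0.0280,-0.0006],"rotation":[0,0,0],"grip":-1},{"travel":[0.0018,0.0504,-0.001],"rotation":[0,0,0],"grip":-1},{"travel":[0.0018,0.0504,-0.001],"rotation":[0,0,0],"grip":-1},{"travel":[0.0018,0.0504,-0.001],"rotation":[0,0,0],"grip":-1}]'
python3 -c "
from h import *
s=sensors.observe(); v=s['tcp_pos'][:2]-[537.5,86.5]; print(s['wrist_force'],v,np.hypot(*v),np.degrees(np.arctan2(v[1],v[0])))"
python3 -m crank '[{"travel":[0,0,0],"rotation":[0,0,0],"grip":0},{"travel":[0,0,0],"rotation":[0,0,0],"grip":0},{"travel":[0,0,0],"rotation":[0,0,0],"grip":0},{"travel":[0,0,-0.06],"rotation":[0,0,0],"grip":0},{"travel":[0,0,-0.11],"rotation":[0,0,0],"grip":0}]'
python3 -m crank '[{"travel":[0.085,-0.05,-0.04],"rotation":[0,0,0],"grip":0},{"travel":[0.085,-0.05,-0.04],"rotation":[0,0,0],"grip":0}]'
python3 -m crank '[{"travel":[0,0,0],"rotation":[0,0,0],"grip":0}]'
python3 -c "
from h import *
d=snap('wrist');import pickle; pickle.dump(d,open('w6.pkl','wb'))
go([450,-345,230],90)
u,v=proj(d,[538,87,66]).astype(int);u0,v0=max(u-70,0),max(v-70,0);print(u0,v0)
cv2.imwrite('pics/c6.png',cv2.resize(d['img'][v0:v0+140,u0:u0+160],None,fx=4,fy=4,interpolation=cv2.INTER_CUBIC))"
```

```text
clock: 7.4
tcp_pos: [593.3, 110.6, 73.6]
tcp_rot: [0.002, -0.0, 1.0, 0.0]
wrist_force: [2.1, 2.5, 7.5]
gripper_width: 0.157
grip_force: 59.5
[2.14387573 2.46023546 7.54490599] [55.78181931 24.10757296] 60.76830127681409 23.372850189383218
clock: 7.9
tcp_pos: [590.2, 109.7, 158.9]
tcp_rot: [-0.002, 0.0, 1.0, -0.0]
wrist_force: [1.5, -0.3, 0.4]
gripper_width: 0.497
grip_force: 0.0
clock: 8.1
tcp_pos: [522.7, 69.3, 192.8]
tcp_rot: [0.001, -0.0, 1.0, -0.0]
wrist_force: [0.1, -0.4, 0.3]
gripper_width: 0.503
grip_force: 0.0
clock: 8.2
tcp_pos: [521.7, 68.8, 192.6]
tcp_rot: [0.001, 0.001, 1.0, -0.0]
wrist_force: [1.7, -0.3, 0.8]
gripper_width: 0.498
grip_force: 0.0
tcp [522.7  69.4 191.9] t 8.25 j6 -1.65 travel [0.0899, -0.5181, -0.0477] rot [-0.0001, 0.0003, -0.0006] dist 422.4127087384092
197 125
```

View pics/c6.png

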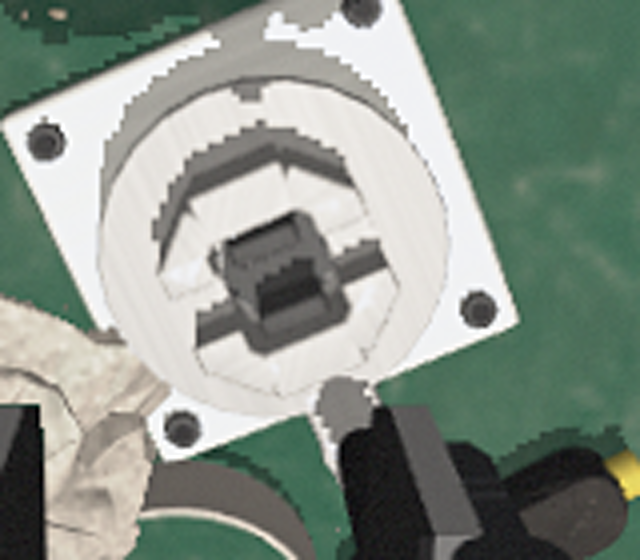

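Slots line up right through, (200,325)–(380,255) in the crop; nut is set. Now to the thin pin.

```bash
python3 -c "
from h import *
go([455,-300,230],13)"
python3 -m crank '[{"travel":[0.084,-0.462,-0.047],"rotation":[0,0,0.428],"grip":1},{"travel":[0.084,-0.462,-0.047],"rotation":[0,0,0.428],"grip":1},{"travel":[0.084,-0.462,-0.047],"rotation":[0,0,0.428],"grip":1},{"travel":[0.084,-0.462,-0.047],"rotation":[0,0,0.428],"grip":1},{"travel":[0.084,-0.462,-0.047],"rotation":[0,0,0.428],"grip":1}]'
python3 -c "
from h import *
go([455,-300,230],13)"
```

```text
tcp [522.7  69.4 191.9] t 8.25 j6 -1.65 travel [0.0837, -0.4619, -0.0477] rot [0.0002, 0.0003, 0.4272] dist 377.44285165915903
clock: 8.75
tcp_pos: [478.5, -176.4, 215.5]
tcp_rot: [-0.001, 0.369, 0.929, 0.0]
wrist_force: [0.3, -0.2, 0.5]
gripper_width: 0.999
grip_force: 0.0
tcp [ 478.5 -176.4  215.5] t 8.75 j6 -1.39 travel [-0.0846, -0.1326, -0.0182] rot [-0.0001, -0.0004, 0.1871] dist 126.70067985849818
```

```bash
python3 -m crank '[{"travel":[-0.085,-0.133,-0.018],"rotation":[0,0,0.187],"grip":1},{"travel":[-0.085,-0.133,-0.018],"rotation":[0,0,0.187],"grip":1},{"travel":[-0.085,-0.133,-0.018],"rotation":[0,0,0.187],"grip":1},{"travel":[-0.085,-0.133,-0.018],"rotation":[0,0,0.187],"grip":1},{"travel":[-0.085,-0.133,-0.018],"rotation":[0,0,0.187],"grip":1}]'
cat > pin.py <<'E'
from h import *
def pin(d,guess,zbar,ztab,rad=60):
    """bar (pale) and tab (black) blobs round guess; prints box centre/axis on the given planes"""
    u,v=proj(d,guess).astype(int); g=d['img'].astype(int); sat=g.max(2)-g.min(2)
    out={}
    for n,m,z in(('bar',(g.min(2)>125)&(sat<45),zbar),('tab',g.max(2)<62,ztab)):
        k,l,st,ce=cv2.connectedComponentsWithStats(m.astype(np.uint8)); best=None
        for i in range(1,k):
            if 40<st[i,4]<3000 and np.hypot(*(ce[i]-[u,v]))<rad:
                c=max(cv2.findContours((l==i).astype(np.uint8),0,1)[0],key=len)[:,0].astype(float)
                P=np.array([plane(d,*q,z)[:2] for q in c]).astype(np.float32)
                r=cv2.minAreaRect(P); print(n,st[i].tolist(),ce[i].round(1),'rect',np.round(r[0],1),np.round(r[1],1),round(r[2],1))
E
python3 -c "
from pin import *
import pickle
go([455,-300,230],13)
d=snap('wrist'); pickle.dump(d,open('w7.pkl','wb'));pin(d,[464,-335,10],10,34)"
```

```text
clock: 9.25
tcp_pos: [456.0, -299.7, 229.4]
tcp_rot: [-0.001, 0.621, 0.784, 0.0]
wrist_force: [-0.0, 0.4, 0.0]
gripper_width: 0.999
grip_force: 0.0
tcp [ 456.  -299.7  229.4] t 9.25 j6 -1.02 travel [-0.0001, -0.0013, -0.0007] rot [-0.0003, -0.0006, 0.0015] dist 1.2160135349843335
bar [244, 178, 13, 52, 347] [249.9 203.5] rect [ 471.  -354.3] [ 8.7 71. ] 7.6
tab [250, 154, 9, 24, 172] [253.9 166.1] rect [ 462.8 -299. ] [ 9.3 27.5] 8.2
```

```bash
python3 -c "
from h import *
go([464,-301,120],7.6)"
python3 -m crank '[{"travel":[0,-0.01,0.137],"rotation":[0,0,0.03],"grip":1},{"travel":[0,-0.01,0.137],"rotation":[0,0,0.03],"grip":1},{"travel":[0,0.01,0.137],"rotation":[0,0,0.03],"grip":0.2},{"travel":[0,0.01,0.137],"rotation":[0,0,0.03],"grip":0.2},{"travel":[0,0.01,0.137],"rotation":[0,0,0.03],"grip":0.2}]'
python3 - <<'E'
from pin import *
import pickle
a=pickle.load(open('w7.pkl','rb'))
d=snap('wrist','w8.png'); pickle.dump(d,open('w8.pkl','wb'))
print(proj(d,[464,-301,34]))
pin(d,[466,-330,10],10,34,90)
def far(d,g):
    u,v=proj(d,g).astype(int); im=d['img'].astype(int); m=((im.min(2)>125)&(im.max(2)-im.min(2)<45)).astype(np.uint8)
    k,l,st,ce=cv2.connectedComponentsWithStats(m); i=l[v,u]; ys,xs=np.where(l==i); b=ys.max(); s=ys>=b-2
    return xs[s].mean()+0.,b+.5
p,q=far(a,[471,-354,10]),far(d,[471,-354,10]); print(p,q,tri(a,p,d,q))
go([464,-301,8],7.6)
E
```

```text
tcp [ 456.2 -298.9  229.4] t 9.3 j6 -1.02 travel [-0.0051, 0.0091, 0.1368] rot [-0.0003, -0.0006, 0.0327] dist 109.73026991105685
clock: 9.8
tcp_pos: [464.5, -296.8, 121.5]
tcp_rot: [0.0, 0.655, 0.755, -0.0]
wrist_force: [-0.4, -0.7, 1.1]
gripper_width: 0.601
grip_force: 0.0
[246.56060302 196.04274242]
bar [242, 210, 10, 65, 586] [246.2 241.4] rect [ 471.5 -356.2] [ 8.4 69.3] 7.7
bar [172, 260, 9, 9, 44] [177.2 263.6] rect [ 405.7 -389.7] [ 6.2 11.4] 32.8
tab [241, 175, 12, 36, 391] [246.3 192.7] rect [ 463.6 -298.3] [ 9.1 29.9] 7.8
(np.float64(247.31578947368422), np.float64(229.5)) (np.float64(246.15), np.float64(274.5)) (array([ 475.62100735, -387.40189639,   15.75201895]), np.float64(0.22010144242019947))
tcp [ 464.7 -297.3  122.3] t 9.85 j6 -0.92 travel [-0.0041, -0.0017, 0.1429] rot [0.0004, 0.0006, 0.0027] dist 114.38274718497843
```

```bash
python3 -m crank '[{"travel":[-0.005,-0.0017,0.06],"rotation":[0,0,0.0027],"grip":0.2},{"travel":[-0.005,-0.0017,0.12],"rotation":[0,0,0.0027],"grip":0.2},{"travel":[-0.005,-0.0017,0.1417],"rotation":[0,0,0.0027],"grip":0.2},{"travel":[-0.005,-0.0017,0.1417],"rotation":[0,0,0.0027],"grip":0.2},{"travel":[-0.005,-0.0017,0.1417],"rotation":[0,0,0.0027],"grip":0.2}]'
python3 -m crank '[{"travel":[0,0,0],"rotation":[0,0,0],"grip":-1},{"travel":[0,0,0],"rotation":[0,0,0],"grip":-1},{"travel":[0,0,0],"rotation":[0,0,0],"grip":-1},{"travel":[0,0,0],"rotation":[0,0,0],"grip":-1},{"travel":[0,0,0],"rotation":[0,0,0],"grip":-1}]'
python3 -m crank '[{"travel":[0,0,0],"rotation":[0,0,0],"grip":-1}]'
```

```text
clock: 10.35
tcp_pos: [464.2, -302.4, 9.6]
tcp_rot: [0.002, 0.659, 0.752, -0.0]
wrist_force: [-0.1, -0.4, 0.4]
gripper_width: 0.6
grip_force: 0.0
clock: 10.85
tcp_pos: [464.0, -302.1, 9.3]
tcp_rot: [0.001, 0.66, 0.752, -0.0]
wrist_force: [-0.8, 1.2, 5.9]
gripper_width: 0.091
grip_force: 60.4
clock: 10.95
tcp_pos: [464.0, -302.1, 9.3]
tcp_rot: [0.001, 0.66, 0.752, -0.0]
wrist_force: [-0.1, 1.7, 6.9]
gripper_width: 0.092
grip_force: 60.4
```

```bash
python3 -m crank '[{"travel":[0,0,-0.03],"rotation":[0,0,0],"grip":-1},{"travel":[0,0,-0.08],"rotation":[0,0,0],"grip":-1},{"travel":[0,0,-0.13],"rotation":[0,0,0],"grip":-1},{"travel":[0,0,-0.176],"rotation":[0,0,0],"grip":-1},{"travel":[0,0,-0.176],"rotation":[0,0,0],"grip":-1}]'
python3 - <<'E'
from pin import *
go([517.7,132.4,150],23.3)
d=snap('wrist'); s=sensors.observe(); r=Q(s['tcp_rot']).as_matrix(); z=s['tcp_pos'][2]-9.3
# bar in hand, on plane of its top
g=s['tcp_pos']-r[:,0]*50; g[2]=z+10; print('tcp',s['tcp_pos']); pin(d,g,z+10,z+34,120)
E
```

```text
clock: 11.45
tcp_pos: [465.9, -303.9, 155.1]
tcp_rot: [0.006, 0.659, 0.752, -0.0]
wrist_force: [0.4, -0.9, -0.7]
gripper_width: 0.095
grip_force: 59.4
tcp [ 465.9 -303.9  155.1] t 11.45 j6 -0.91 travel [0.5323, 0.1351, 0.0023] rot [0.0019, 0.0034, -0.0879] dist 439.38898676369683
tcp [ 464.58955433 -302.6049072   151.93709884]
bar [241, 283, 16, 37, 544] [248.2 300.8] rect [ 472.2 -349.2] [ 8.9 29. ] 7.0
bar [338, 300, 18, 19, 144] [347.3 309.4] rect [ 538.2 -350.9] [ 5.9 22.1] 59.9
```

```bash
python3 -m crank '[{"travel":[0.532,0.135,0],"rotation":[0,0,-0.088],"grip":-1},{"travel":[0.532,0.135,0],"rotation":[0,0,-0.088],"grip":-1},{"travel":[0.532,0.135,0],"rotation":[0,0,-0.088],"grip":-1},{"travel":[0.532,0.135,0],"rotation":[0,0,-0.088],"grip":-1},{"travel":[0.532,0.135,0],"rotation":[0,0,-0.088],"grip":-1}]'
python3 -c "
from h import *
go([517.7,132.4,150],23.3)"
```

```text
clock: 12.0
tcp_pos: [491.3, -50.7, 146.9]
tcp_rot: [-0.001, 0.55, 0.835, -0.0]
wrist_force: [1.3, 0.4, -0.2]
gripper_width: 0.094
grip_force: 59.4
tcp [491.3 -50.7 146.9] t 12.0 j6 -0.74 travel [0.1973, 0.1207, -0.0038] rot [-0.0006, -0.0006, -0.0001] dist 185.03908657405648
```

```bash
python3 -m crank '[{"travel":[0.197,0.121,-0.004],"rotation":[0,0,0],"grip":-1},{"travel":[0.197,0.121,-0.004],"rotation":[0,0,0],"grip":-1},{"travel":[0.197,0.121,-0.004],"rotation":[0,0,0],"grip":-1},{"travel":[0.197,0.121,-0.004],"rotation":[0,0,0],"grip":-1},{"travel":[0.197,0.121,-0.004],"rotation":[0,0,0],"grip":-1}]'
python3 - <<'E'
from pin import *
from scipy.optimize import least_squares
P=np.array([(550.2,26.6),(484.6,56.2),(518.7,143.6),(593.9,109.0),(593.3,110.4),(598.2,82)])
f=least_squares(lambda c:np.hypot(*(P-c).T)-60,[537,86]); print('centre',f.x,f.fun.round(2))
go([517.7,132.4,150],23.3)
d=snap('wrist','w9.png'); s=sensors.observe(); r=Q(s['tcp_rot']).as_matrix(); z=s['tcp_pos'][2]-9.3
g=s['tcp_pos']-r[:,0]*40; g[2]=z+10; pin(d,g,z+10,z+34,120)
# base holes again: dark blobs on the white base
g=d['img'].max(2)
for h in((475,111),(562,148),(512,24),(598,62)):
    u,v=proj(d,[*h,12]).astype(int); w=g[max(v-9,0):v+10,max(u-9,0):u+10]
    if w.size<200: continue
    ys,xs=np.where(w<110); print(h,len(xs), plane(d,xs.mean()+max(u-9,0),ys.mean()+max(v-9,0),12).round(1) if len(xs) else '')
E
```

```text
clock: 12.5
tcp_pos: [518.0, 133.7, 150.0]
tcp_rot: [-0.001, 0.548, 0.837, -0.0]
wrist_force: [-0.5, -0.3, -0.5]
gripper_width: 0.093
grip_force: 59.4
centre [538.02074154  85.93263716] [0.57 1.14 0.82 0.45 0.45 0.31]
tcp [518.  133.7 150. ] t 12.5 j6 -0.37 travel [-0.0013, -0.001, 0.0001] rot [-0.0007, -0.0005, 0.0017] dist 1.3022001556709244
bar [331, 258, 47, 27, 169] [356.7 264.5] rect [586.7 141.2] [ 9.5 38. ] 84.7
bar [234, 283, 30, 38, 849] [248.2 303. ] rect [535.6  94.1] [18.  28.8] 23.7
(475, 111) 88 [475.5 109.   12. ]
(562, 148) 67 [562.8 146.5  12. ]
(512, 24) 209 [515.2  22.8  12. ]
(598, 62) 278 [595.7  59.9  12. ]
```

```bash
python3 -m crank '[{"travel":[-0.0018,-0.0008,0.04],"rotation":[0,0,0.0012],"grip":-1},{"travel":[-0.0018,-0.0008,0.08],"rotation":[0,0,0.0012],"grip":-1},{"travel":[-0.0018,-0.0008,0.088],"rotation":[0,0,0.0012],"grip":-1},{"travel":[-0.0018,-0.0008,0.088],"rotation":[0,0,0.0012],"grip":-1},{"travel":[-0.0018,-0.0008,0.088],"rotation":[0,0,0.0012],"grip":-1}]'
python3 - <<'E'
from pin import *
go([518,132.1,59.5],23.3)
s=sensors.observe(); r=Q(s['tcp_rot']).as_matrix(); v=s['tcp_pos'][:2]-[537.8,86.2]; print('lateral',v@r[:2,1],'along',v@r[:2,0])
d=snap('wrist'); z=s['tcp_pos'][2]-9.3; g=s['tcp_pos']-r[:,0]*40; g[2]=z+10; pin(d,g,z+10,z+34,120)
E
```

```text
clock: 13.05
tcp_pos: [519.9, 128.0, 82.3]
tcp_rot: [0.001, 0.552, 0.834, 0.0]
wrist_force: [-0.7, 0.6, 0.1]
gripper_width: 0.093
grip_force: 59.4
tcp [519.9 128.   82.3] t 13.05 j6 -0.37 travel [0.0057, -0.0002, 0.0285] rot [0.0004, 0.0002, -0.0014] dist 23.262112162971214
lateral -0.09560517422150445 along 45.46049451105912
bar [239, 282, 24, 39, 703] [249.3 302.6] rect [538.3  89.1] [14.3 29.5] 22.2
bar [234, 306, 4, 13, 43] [235.5 312.2] rect [532.9  77.9] [1.9 9.9] 21.7
tab [181, 195, 8, 8, 51] [184.5 198.6] rect [482.8 145.1] [3.3 3.1] 65.8
```

```bash
python3 -m crank '[{"travel":[0,0,0],"rotation":[0,0,0],"grip":-1},{"travel":[0,0,0],"rotation":[0,0,0],"grip":-1}]'
python3 - <<'E'
from pin import *
go([518,132.1,59.5],23.3)
s=sensors.observe(); r=Q(s['tcp_rot']).as_matrix(); v=s['tcp_pos'][:2]-[537.8,86.2]; print('lateral',v@r[:2,1],'along',v@r[:2,0])
E
```

```text
clock: 13.3
tcp_pos: [519.9, 128.5, 82.5]
tcp_rot: [0.001, 0.551, 0.834, 0.001]
wrist_force: [-0.3, 0.7, -0.1]
gripper_width: 0.095
grip_force: 59.4
tcp [519.9 128.5  82.5] t 13.3 j6 -0.37 travel [0.0052, -0.0005, 0.0287] rot [0.0006, 0.0003, -0.0012] dist 23.36368154774466
lateral 0.14902389554544135 along 45.884237342767534
```

```bash
python3 -m crank '[{"travel":[0.005,-0.0003,0.006],"rotation":[0,0,-0.001],"grip":-1},{"travel":[0.005,-0.0003,0.012],"rotation":[0,0,-0.001],"grip":-1},{"travel":[0.005,-0.0003,0.018],"rotation":[0,0,-0.001],"grip":-1},{"travel":[0.005,-0.0003,0.018],"rotation":[0,0,-0.001],"grip":-1}]'
python3 - <<'E'
from pin import *
go([518,132.1,59.5],23.3)
s=sensors.observe(); r=Q(s['tcp_rot']).as_matrix(); v=s['tcp_pos'][:2]-[537.8,86.2]; print('lateral',v@r[:2,1],'along',v@r[:2,0],s['wrist_force'])
E
```

```text
clock: 13.7
tcp_pos: [516.4, 132.1, 65.7]
tcp_rot: [-0.001, 0.55, 0.835, -0.001]
wrist_force: [0.1, 0.1, -0.9]
gripper_width: 0.09
grip_force: 59.4
tcp [516.4 132.1  65.7] t 13.7 j6 -0.37 travel [-0.0008, 0.0018, 0.0077] rot [-0.0007, -0.0002, -0.0001] dist 6.393627032249813
lateral -1.4785598514848344 along 50.59964736069293 [ 0.11675932  0.10147156 -0.86761605]
```

```bash
python3 -m crank '[{"travel":[0,0.0005,0.003],"rotation":[0,0,0],"grip":-1},{"travel":[0,0.0005,0.006],"rotation":[0,0,0],"grip":-1},{"travel":[0,0.0005,0.006],"rotation":[0,0,0],"grip":-1},{"travel":[0,0.0005,0.006],"rotation":[0,0,0],"grip":-1}]'
python3 - <<'E'
from pin import *
s=sensors.observe(); r=Q(s['tcp_rot']).as_matrix(); v=s['tcp_pos'][:2]-[537.8,86.2]; print('lateral',v@r[:2,1],'along',v@r[:2,0],s['wrist_force'])
E
```

```text
clock: 14.1
tcp_pos: [517.7, 132.2, 62.1]
tcp_rot: [-0.0, 0.55, 0.835, -0.0]
wrist_force: [0.5, 0.7, 0.0]
gripper_width: 0.096
grip_force: 59.4
lateral -0.2564830382443673 along 50.20777965697002 [0.45162567 0.72255165 0.00609178]
```

Go down another 2.5 mm toward contact, check the force.

```bash
python3 -m crank '[{"travel":[0,0,0.0015],"rotation":[0,0,0],"grip":-1},{"travel":[0,0,0.003],"rotation":[0,0,0],"grip":-1},{"travel":[0,0,0.003],"rotation":[0,0,0],"grip":-1}]'
python3 -m crank '[{"travel":[0,0,0.001],"rotation":[0,0,0],"grip":-1},{"travel":[0,0,0.001],"rotation":[0,0,0],"grip":-1}]'
```

```text
clock: 14.4
tcp_pos: [517.6, 132.2, 59.5]
tcp_rot: [-0.0, 0.55, 0.835, -0.0]
wrist_force: [0.2, -0.4, -0.9]
gripper_width: 0.091
grip_force: 59.4
clock: 14.6
tcp_pos: [517.9, 132.3, 59.2]
tcp_rot: [0.0, 0.55, 0.835, 0.0]
wrist_force: [-1.4, -0.7, 1.1]
gripper_width: 0.093
grip_force: 59.7
```

```bash
python3 -m crank '[{"travel":[0,0,0],"rotation":[0,0,0],"grip":-0.5},{"travel":[0,0,0],"rotation":[0,0,0],"grip":-0.3},{"travel":[0,0,0],"rotation":[0,0,0],"grip":-0.3},{"travel":[0,0,0],"rotation":[0,0,0],"grip":-0.3}]'
python3 -m crank '[{"travel":[0,0,-0.02],"rotation":[0,0,0],"grip":-0.3},{"travel":[0,0,-0.06],"rotation":[0,0,0],"grip":-0.3},{"travel":[0.02,0,-0.12],"rotation":[0,0,0],"grip":-0.3},{"travel":[0.02,0,-0.15],"rotation":[0,0,0],"grip":-0.3},{"travel":[0.02,0,-0.15],"rotation":[0,0,0],"grip":-0.3}]'
python3 - <<'E'
from pin import *
d=snap('wrist','w10.png'); import pickle; pickle.dump(d,open('w10.pkl','wb'))
print(proj(d,[537.8,86.2,60]),proj(d,[518,132.1,84]))
pin(d,[530,105,60],60,84,90)
# tab in the scene and top cameras: brightness at predicted places
t=snap('scene'); 
for n,p in(('tab',[518,132,80]),('handle',[592.9,109.9,90])): u,v=proj(t,p).astype(int); print(n,u,v,t['img'][v-1:v+2,u-1:u+2].max(2).tolist())
E
```

```text
clock: 15.0
tcp_pos: [517.7, 132.2, 58.8]
tcp_rot: [0.0, 0.55, 0.835, -0.0]
wrist_force: [0.2, -1.0, -0.1]
gripper_width: 0.348
grip_force: 0.0
clock: 15.5
tcp_pos: [514.2, 147.5, 183.8]
tcp_rot: [0.004, 0.55, 0.835, 0.003]
wrist_force: [0.3, -0.1, 0.1]
gripper_width: 0.351
grip_force: 0.0
[244.49388392 242.99925161] [244.17774482 204.05778282]
bar [291, 226, 21, 14, 122] [303.3 229.6] rect [585.4 118.5] [21.  14.5] 22.1
tab [240, 182, 10, 34, 285] [244.  198.5] rect [516.4 136.6] [ 7.8 30.1] 22.9
tab 180 135 [[42, 69, 87], [21, 37, 27], [33, 18, 25]]
handle 202 126 [[10, 11, 16], [23, 20, 13], [7, 24, 9]]
```

```bash
python3 -m crank '[{"travel":[-0.06,0,-0.02],"rotation":[0,0,0],"grip":-0.3},{"travel":[-0.12,0,-0.02],"rotation":[0,0,0],"grip":-0.3},{"travel":[-0.12,0,-0.02],"rotation":[0,0,0],"grip":-0.3},{"travel":[-0.12,0,-0.02],"rotation":[0,0,0],"grip":-0.3}]'
python3 - <<'E'
from pin import *
import pickle
a=pickle.load(open('w10.pkl','rb')); d=snap('wrist','w11.png')
pin(d,[518,132,84],60,84,40)
def end(d):
    u,v=proj(d,[518,132,84]).astype(int); m=(d['img'].max(2)<62).astype(np.uint8)
    k,l,st,ce=cv2.connectedComponentsWithStats(m)
    i=min((i for i in range(1,k) if 40<st[i,4]<3000),key=lambda i:np.hypot(*(ce[i]-[u,v])))
    ys,xs=np.where(l==i); b=ys.max(); return xs[ys>=b-1].mean(),b+.5,b
p,q=end(a),end(d); print(p,q,tri(a,p[:2],d,q[:2]))
# image strip along slot line, brightness across it at several stations of the bar top (z=60)
w=np.array([-.3955,.9184]); n=np.array([.9184,.3955])
for s in range(-45,40,6):
    print(s,[int(d['img'][tuple(proj(d,[*(np.array([537.8,86.2])+w*s+n*t),60])[::-1].round().astype(int))].max()) for t in range(-9,10,2)])
E
```

```text
clock: 16.0
tcp_pos: [548.3, 57.9, 192.6]
tcp_rot: [-0.002, 0.551, 0.835, -0.001]
wrist_force: [0.3, 0.9, -0.4]
gripper_width: 0.35
grip_force: 0.0
tab [245, 79, 11, 27, 117] [249.2  89.9] rect [517.6 132.5] [ 8.4 22.2] 23.1
(np.float64(244.0), np.float64(215.5), np.int64(215)) (np.float64(250.0909090909091), np.float64(105.5), np.int64(105)) (array([522.23031898, 121.88415494,  83.09864798]), np.float64(0.08738402851915608))
-45 [113, 113, 113, 113, 111, 112, 107, 159, 232, 230]
-39 [185, 225, 221, 205, 205, 212, 208, 226, 222, 227]
-33 [143, 146, 139, 144, 144, 144, 133, 171, 226, 225]
-27 [135, 127, 135, 142, 145, 142, 136, 189, 144, 147]
-21 [138, 103, 136, 145, 143, 144, 139, 121, 142, 136]
-15 [188, 114, 148, 224, 228, 232, 199, 127, 201, 214]
-9 [93, 56, 110, 225, 228, 229, 233, 100, 89, 94]
-3 [103, 52, 112, 226, 229, 231, 234, 60, 96, 106]
3 [104, 70, 108, 227, 229, 231, 235, 59, 98, 108]
9 [86, 64, 110, 229, 229, 233, 236, 105, 93, 79]
15 [222, 236, 149, 226, 229, 234, 236, 124, 232, 232]
21 [214, 232, 147, 229, 231, 234, 234, 139, 235, 234]
27 [226, 138, 133, 229, 231, 236, 239, 229, 230, 232]
33 [230, 139, 133, 229, 231, 236, 238, 234, 233, 234]
39 [141, 144, 136, 33, 28, 30, 47, 240, 235, 235]
```

The tab's top stands at 83 mm (84 expected). The bar runs from −39 to +38 mm along the slot and is centred. Handing in.

```bash
python3 -c "
from rig import order; print(order.finish_job())"
```

```text
the job is handed in; nothing more can be done
None
```

The nut is wound down to its last line-up above the ring, confirmed by feeling for the stop. The thin pin lies fully down through the nut and stud, the bystanders were left alone, and the job is handed in at about 16 s; no verdict came back.

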